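# Drift the bracket foot into line on the strut

### The arm

A 7-joint arm with a two-finger parallel gripper is mounted at the origin on the work surface. World frame = base frame: x ahead of the robot, y to its left, z up, the work surface at z = 0. Lengths are in m, angles in rad, forces in N, time in s.
With the tool pointing down it reaches from about 0.35 to 0.9 m from the base axis. Payload 19.9 kg.
Tool frame: the origin (TCP) lies at the very end of the fingers, on their centre line; the grasp point (between the pads) lies 19 mm behind it (manip.grasp_offset is the distance from the TCP to the grasp point, in m); x points along the fingers, z is the direction in which the jaws open and shut, and the axes are right-handed (so a half turn about x gives the same grasp; the last joint's range is limited). The gripper opens to 85 mm and grips with 20 to 120 N. Pads are 22 mm wide; open, the fingers measure 114 mm over their backs; the gripper's body (76 mm by 85 mm) begins 54 mm behind the grasp point. The pads swing forward as they close: fully open they stand 13 mm farther back than shut.
Start: joints at [1.157, 0.417, -0.01, 1.614, 0.005, 1.111, -0.053], TCP at [0.227, -0.582, 0.231] pointing down, gripper open.
Joint ranges: [-2.81, 2.81], [-0.39, 2.02], [-1.27, 1.25], [0.06, 2.57], [-1.19, 4.33], [0.19, 2], [-2.82, 2.82]. Speed limits (rad/s): [1.89, 1.89, 2.39, 2.39, 3.01, 3.01, 3.01].

### API

Orientations are given as a unit quaternion [x, y, z, w].
In Python, from rig import sense, eyes, manip gives the robot as it stands.
- The arm moves only by the tool servo_tool, never from a script. Its arguments are lists of equal length, an entry for each row: "travel": the shift along the tool's x, y, z normalised to -1 to 1, where 1 is 0.025 m, a list of three; "angular": the turn, a rotation vector about the tool's x, y, z normalised to -1 to 1, where 1 is 5 degrees, a list of three. In form: {"travel": [[tx, ty, tz], ...], "angular": [[wx, wy, wz], ...]}. A call has 1 to 20 rows; each row shifts and turns the commanded pose from where the row before left it, along the tool's axes as they then stand; what a row does not reach is not made up. A row lasts 1/12 s, in which the tool goes at most 41.7 mm and 7.16 degrees, less where a joint would pass 70% of its speed; a pose out of reach is approached as far as the arm can. A call with a number of a shift or a turn outside -1 to 1 is refused whole. A call with a gripper value outside its range is refused whole. "gripper" is the finger opening in mm, from 0 to 85.4, set as the call begins (left out, the last holds). The fingers move at their own pace and stop on an object; the grip force is fixed at half the most. Time passes only in rows, so rows that do not move let the fingers close. It gives the time, the measured TCP pose, the force and the opening at its end, in the units of the state.
- sense(): the state, without advancing time (a new reading comes with each control period).
- eyes.capture(name): name is "scene" or "top"; returns a dict with "img" (384x512x3 uint8, red, green, blue), "mtx" (3x3 intrinsics, pixels), "extrinsics" (4x4, takes a point from world to camera coordinates). Camera axes: x right, y up, looking along -z (the intrinsics and any distortion apply to the point x, -y, -z); pixel columns grow to the right and rows downward; lengths in m; the calibration is good to about 2 mm. A picture is of the moment at which its call begins. There is no depth.
- manip.sign_off(): hands the job in, once; it reports no verdict.
The state is a dict: "clock": time; "joints": joint angles; "qvel": joint speeds; "tau": joint torques, N m; "position": TCP position; "tool_rot": TCP orientation; "contact_force": force on the tool from outside, world axes, zero at the start; "wrist_torque": the same for the moment, N m; "finger_gap": finger opening in m.
Only numpy, scipy, OpenCV 4.12 (cv2) and the standard library are available. Lean on these libraries where they do the work, as an engineer would, in place of code of your own. Each camera call takes 0.05 s, during which the arm holds its last target. There are 200 camera calls.

### The job

Take the tapered drift pin with the square grip and the wide collar out of the pin rack and drive it down through the hole of the bracket foot and the punched hole of the strut below, so that it pulls the two holes into line, until its collar sits flush on the foot; leave it standing there. The holes are about a centimetre out of line, one way or the other along the strut, so feel your way and follow the pin as it centres: never force the pin or the bracket with more than about 5 kg (50 N). Leave the other pins and the things on the bench alone.

Things in the scene. Friction and masses are not known exactly. Their poses are not given: they have to be found in the camera images.
- drift_pin_grip (a point): Drift pin, plain steel, 0.25 kg, 126 mm long, upright in the rack at the start, the only pin with a square grip and a wide collar. Site: centre of its square grip (20 x 20 mm, 50 mm tall, flats along the point's x and y); z is up along the pin; the tip is 101 mm below.
- drift_pin_collar (a point): Centre of the underside of the drift pin's round collar (32 mm across, 6 mm thick), on the axis, 31 mm below drift_pin_grip. Below it: a straight shank, 18 mm diameter, 15 mm long, then a taper, 55 mm long, down to a 5 mm tip. At the start the collar rests on the rack's top, the rest hangs in the rack's hole.
- bracket_hole (a point): Centre of the 20 mm round hole in the top face of the bracket foot (aluminium angle; foot 145 x 50 mm, 6 mm thick, top 87 mm above the bench). z is up; x runs along the strut to the foot's upright flange (60 mm tall, its near face 94 mm from the hole). The foot slides only along x, 30 mm each way, with about 10 N of friction, and stays where it is left.
- strut: Steel strut, 41 mm wide, 360 mm long, fixed level on two stands, top 81 mm above the bench, under the foot. Origin on the bench under the end away from the flange; x along it. Its own fixed 20 mm hole, in a 5 mm web just under the foot, open below, lies 8 to 11 mm from the foot's hole along the centreline, towards or away from the flange: not measured; a crescent of it shows through.
- rack: Plywood pin rack, fixed, 60 x 250 mm, top 85 mm above the bench, three 21 mm holes 80 mm apart along its y; origin on the bench under its middle.
- straight_pin: Bystander: straight steel pin with a low round head of 28 mm, standing in the rack. Origin at its lower end.
- punch: Bystander: thin punch with a round black handle of 25 mm, standing in the rack. Origin at its lower end.
- screwdriver: Bystander: screwdriver lying on the bench.
- wrench: Bystander: wrench lying on the bench.
- contactor: Bystander: black and grey contactor block, 45 x 80 x 75 mm.
- jar: Bystander: clear jar, 60 mm across.

How it is judged:
By the outcome, as a careful person would: the job done as asked, in the order asked, and still so for the second after the job is handed in, with the robot touching nothing.
It also fails if it takes over 58 s, if anything falls off the work surface, if the arm or the gripper's body presses on something with over 40 N, if the wrist force passes 120 N, or if a joint passes its speed limit or range.

## Working session

There is one attempt and no reset: what is moved stays moved. The work goes in short steps, Python scripts to look and compute and a tool call to move; the robot and the scene stay as the last step left them, time stands still between calls to the robot, and variables do not carry over. Pictures are saved under pics/ and viewed, about 8 in all and at most 12, crops included, and the job is handed in when it is done.

Besides the shell and the picture viewer there is one more tool, called by a JSON object that holds its "fn" and its "kwargs". servo_tool: Moves the arm, as the interface text tells. Scaled input: -1 to 1 covers 0.025 m each way for a shift and 5 degrees each way for a turn. Its arguments: {"type":"object","properties":{"travel":{"type":"array","items":{"type":"array","items":{"type":"number"}}},"angular":{"type":"array","items":{"type":"array","items":{"type":"number"}}},"gripper":{"type":"number"}},"required":["travel","angular"]}

```bash
mkdir -p pics; ls; python3 - <<'E'
from rig import sense, eyes, manip
import cv2,numpy as np,pickle
s=sense(); print({k:np.round(v,3) for k,v in s.items()}, manip.grasp_offset)
for n in("scene","top"):
    c=eyes.capture(n); pickle.dump(c,open(f"{n}0.pkl","wb")); cv2.imwrite(f"pics/{n}0.png",cv2.resize(c["img"][:,:,::-1],(800,600),interpolation=cv2.INTER_CUBIC))
    print(c.keys(),c["mtx"],np.round(c["extrinsics"],3))
E
```

```text
pics
{'clock': np.float64(0.0), 'joints': array([ 1.158,  0.418, -0.01 ,  1.614,  0.005,  1.111, -0.053]), 'qvel': array([-0.   , -0.   ,  0.002, -0.   ,  0.001,  0.001,  0.   ]), 'tau': array([-0.0000e+00, -8.6444e+01,  6.7900e-01, -4.3490e+01,  1.9000e-02,
        8.0000e-03,  0.0000e+00]), 'position': array([ 0.227, -0.582,  0.231]), 'tool_rot': array([ 0.399,  0.584, -0.399,  0.583]), 'contact_force': array([0.096, 0.122, 0.006]), 'wrist_torque': array([ 0.028, -0.016, -0.036]), 'finger_gap': np.float64(0.086)} 0.0187
dict_keys(['img', 'mtx', 'extrinsics']) [[450.81442662   0.         262.09652823]
 [  0.         450.81442662 197.59132897]
 [  0.           0.           1.        ]] [[-0.102  0.995  0.007  0.073]
 [-0.567 -0.064  0.821  0.225]
 [ 0.817  0.08   0.57  -1.67 ]
 [ 0.     0.     0.     1.   ]]
dict_keys(['img', 'mtx', 'extrinsics']) [[373.21522551   0.         255.1877723 ]
 [  0.         373.21522551 191.693735  ]
 [  0.           0.           1.        ]] [[ 0.023 -1.    -0.006 -0.029]
 [ 0.981  0.022  0.195 -0.533]
 [-0.195 -0.011  0.981 -1.096]
 [ 0.     0.     0.     1.   ]]
```

View pics/top0.png

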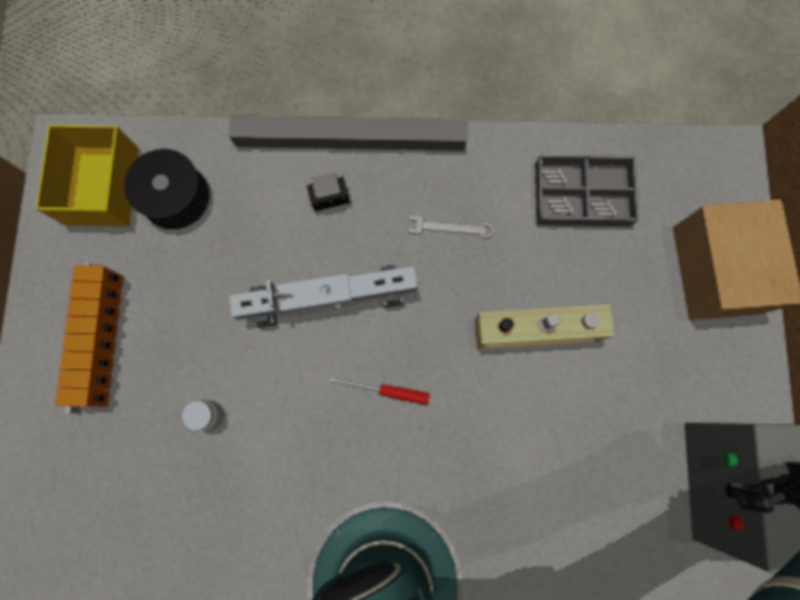

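View pics/scene0.png

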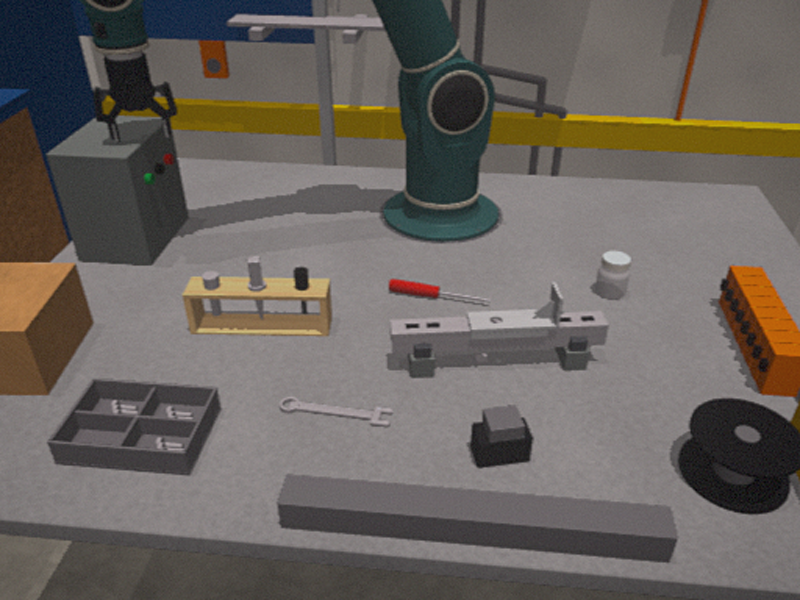

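The middle rack pin (top view 800×600: ~(550,322); scene view ~(255,270)) is the square-grip one. The foot hole is at ~(325,290) in top and (497,320) in scene. The flange is on the +y side. I'll zoom in on both.

```bash
cat > h.py <<'E'
import numpy as np,pickle,cv2
def ray(c,u,v):
    E=c["extrinsics"];R=E[:3,:3];d=np.linalg.inv(c["mtx"])@[u,v,1];d=R.T@(d*[1,-1,-1]);return -R.T@E[:3,3],d
def onz(c,u,v,z):
    o,d=ray(c,u,v);return o+d*(z-o[2])/d[2]
def proj(c,p):
    q=c["extrinsics"][:3,:3]@p+c["extrinsics"][:3,3];q=c["mtx"]@(q*[1,-1,-1]);return q[:2]/q[2]
def tri(a,ua,b,ub):
    o1,d1=ray(a,*ua);o2,d2=ray(b,*ub);A=np.stack([d1,-d2],1);t=np.linalg.lstsq(A,o2-o1,rcond=None)[0]
    p,q=o1+t[0]*d1,o2+t[1]*d2;return (p+q)/2,np.linalg.norm(p-q)
def crop(c,x,y,w,h,f):
    return cv2.resize(c["img"][y:y+h,x:x+w,::-1],(w*f,h*f),interpolation=cv2.INTER_CUBIC)
E
python3 - <<'E'
from h import *
t=pickle.load(open("top0.pkl","rb"));s=pickle.load(open("scene0.pkl","rb"))
a=np.hstack([crop(t,300,190,100,37,8)]);b=crop(t,143,163,133,50,6)
c=crop(s,115,160,100,60,4);d=crop(s,245,175,100,60,4)
im=np.zeros((296+300,800,3),np.uint8);im[:296]=a;im[296:596,:798]=b
cv2.imwrite("pics/c1.png",im)
im=np.hstack([crop(s,115,160,100,60,4),crop(s,290,180,100,60,4)]);im=np.vstack([im,crop(s,285,185,80,35,10)]);cv2.imwrite("pics/c2.png",im)
E
```

```text
(no output)
```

View pics/c1.png

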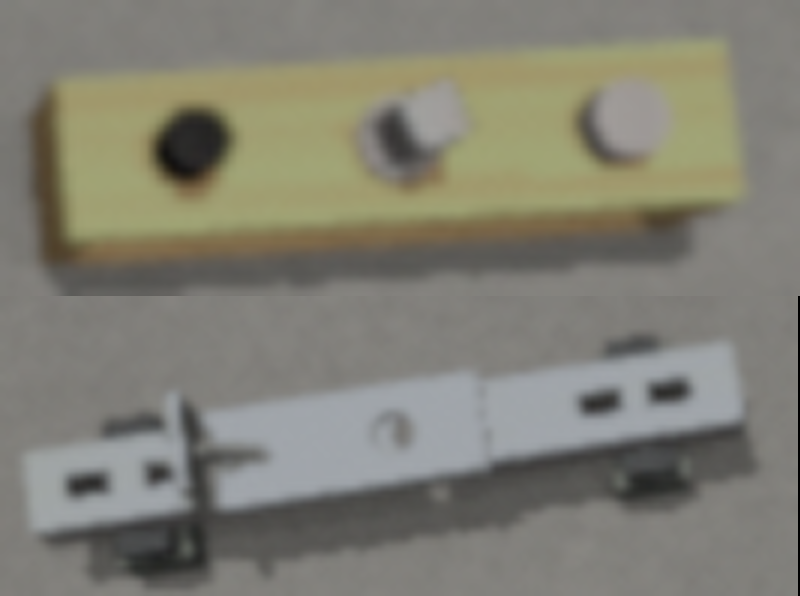

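View pics/c2.png

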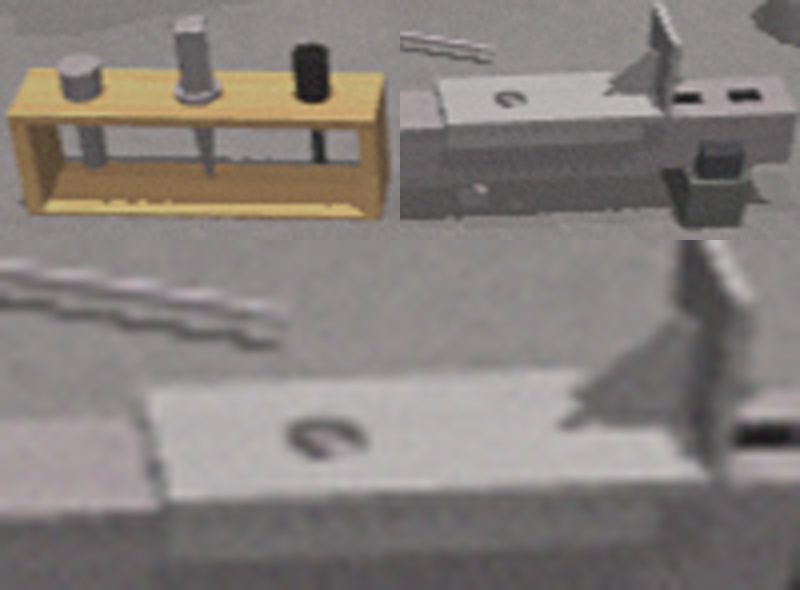

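```bash
python3 - <<'E'
from h import *
from scipy.spatial.transform import Rotation as Ro
from rig import sense
t=pickle.load(open("top0.pkl","rb"));s=pickle.load(open("scene0.pkl","rb"))
np.set_printoptions(precision=4,suppress=True)
R=lambda x,y:(300+(x+.5)/8-.5,190+(y+.5)/8-.5)
F=lambda x,y:(143+(x+.5)/6-.5,163+(y-296+.5)/6-.5)
S1=lambda x,y:(115+(x+.5)/4-.5,160+(y+.5)/4-.5)
S3=lambda x,y:(285+(x+.5)/10-.5,185+(y-240+.5)/10-.5)
print("tool axes (cols)\n",Ro.from_quat(sense()["tool_rot"]).as_matrix())
K=[onz(t,*R(*p),.085) for p in((55,80),(725,40),(740,200),(68,245))];K=np.array(K);c=K.mean(0)
d=(K[0]+K[3]-K[1]-K[2])/2;print("rack",c,np.linalg.norm(d),np.linalg.norm(K[0]-K[3]),"ydir",np.degrees(np.arctan2(d[1],d[0])))
print("grip top tri",tri(t,R(440,115),s,S1(191,22)),"top@z.141",onz(t,*R(440,115),.141),"scene",onz(s,*S1(191,22),.141))
print("collar top@.091",onz(t,*R(396,140),.091),"scene collar",onz(s,*S1(198,92),.0885))
Q=np.array([onz(t,*F(*p),.081) for p in((735,342),(745,420),(35,535),(25,455))]);a,b=Q[:2].mean(0),Q[2:].mean(0);d=b-a
print("strut",a,b,np.linalg.norm(d),np.degrees(np.arctan2(d[1],d[0])),Q)
print("hole top",onz(t,*F(391,432),.087),"scene",onz(s,*S3(327,438),.087),"foot end",onz(t,*F(476,372),.087),onz(t,*F(490,467),.087))
u=d/np.linalg.norm(d);h=onz(t,*F(391,432),.087);print("hole off centreline",np.cross(u,h-a)[2])
# gray profiles along strut through hole at z .081
for c_,n in((t,"top"),(s,"scene")):
  g=c_["img"].astype(float)
  for k in(-4,0,4):
    row=[]
    for m in range(-18,19,2):
      w=np.array([-u[1],u[0],0]);p=h+u*m/1000+w*k/1000; x,y=proj(c_,p); row.append(int(cv2.getRectSubPix(c_["img"][:,:,0].astype(np.float32),(1,1),(x,y))[0,0]))
    print(n,k,row)
E
```

```text
tool axes (cols)
 [[-0.0005  0.9317  0.3633]
 [ 0.001   0.3633 -0.9317]
 [-1.     -0.0001 -0.0011]]
rack [ 0.4871 -0.2961  0.085 ] 0.2491931444419042 0.06170084227953502 ydir 94.94638876324672
grip top tri (array([ 0.4865, -0.2953,  0.1456]), np.float64(0.002427905056953055)) top@z.141 [ 0.4875 -0.2977  0.141 ] scene [ 0.4793 -0.2967  0.141 ]
collar top@.091 [ 0.4864 -0.2942  0.091 ] scene collar [ 0.4853 -0.2964  0.0885]
strut [ 0.5752 -0.048   0.081 ] [0.5088 0.3057 0.081 ] 0.35994949925122144 100.62465095030312 [[ 0.5953 -0.0452  0.081 ]
 [ 0.5551 -0.0509  0.081 ]
 [ 0.4886  0.3016  0.081 ]
 [ 0.5291  0.3099  0.081 ]]
hole top [0.5437 0.1258 0.087 ] scene [0.5396 0.1251 0.087 ] foot end [0.5754 0.0846 0.087 ] [0.527  0.0757 0.087 ]
hole off centreline -0.001072332189380104
top -4 [160, 159, 156, 150, 141, 129, 123, 123, 132, 139, 143, 143, 143, 143, 149, 154, 159, 159, 160]
top 0 [160, 159, 154, 147, 137, 128, 122, 122, 131, 141, 151, 152, 151, 146, 148, 152, 157, 159, 160]
top 4 [160, 159, 155, 150, 140, 131, 125, 125, 132, 142, 151, 154, 153, 151, 151, 154, 158, 159, 160]
scene -4 [182, 183, 183, 179, 173, 155, 135, 124, 134, 156, 167, 173, 174, 174, 180, 184, 184, 184, 183]
scene 0 [181, 182, 182, 171, 148, 125, 109, 110, 128, 146, 159, 161, 145, 143, 156, 182, 182, 183, 183]
scene 4 [183, 182, 181, 165, 137, 108, 103, 121, 134, 139, 139, 124, 114, 120, 145, 173, 181, 182, 183]
```

{"fn": "servo_tool", "kwargs": {"gripper": 50, "travel": [[0, 0, 0], [0, 0, 0], [0, 0, 0], [0, 0, 0], [0, 0.757, -0.7], [0, 0.757, -0.7], [0, 0.757, -0.7], [0, 0.757, -0.7], [0, 0.757, -0.7], [0, 0.757, -0.7], [0, 0.757, -0.7], [0, 0.757, -0.7], [0, 0.757, -0.7], [0, 0.757, -0.7], [0, 0.757, -0.7], [0, 0.757, -0.7], [0, 0.757, -0.7], [0, 0.757, -0.7], [0, 0.757, -0.7], [0, 0, 0]], "angular": [[0.82, 0, 0], [0.82, 0, 0], [0.82, 0, 0], [0.82, 0, 0], [0, 0, 0], [0, 0, 0], [0, 0, 0], [0, 0, 0], [0, 0, 0], [0, 0, 0], [0, 0, 0], [0, 0, 0], [0, 0, 0], [0, 0, 0], [0, 0, 0], [0, 0, 0], [0, 0, 0], [0, 0, 0], [0, 0, 0], [0, 0, 0]]}}

```text
clock: 1.77
position: [0.4906, -0.2919, 0.231]
tool_rot: [0.477, 0.523, -0.476, 0.522]
contact_force: [0.9, 1.1, 0.1]
finger_gap: 0.0499
```

```bash
cat >> h.py <<'E'
from scipy.spatial.transform import Rotation as Ro
def plan(pos,yawz=None):
    """remaining shift in tool units; yawz: wanted world angle (deg) of tool z"""
    from rig import sense
    s=sense();M=Ro.from_quat(s["tool_rot"]).as_matrix()
    print("t",round(float(s["clock"]),2),"pos",np.round(s["position"],4),"F",np.round(s["contact_force"],1),"gap",round(float(s["finger_gap"]),4),"tilt",np.round(M[:2,0]*57.3,2))
    y=np.degrees(np.arctan2(M[1,2],M[0,2]));print("yawz",round(y,2),"turn units about x",None if yawz is None else round((y-yawz)/5,3))
    print("units in tool axes",np.round(M.T@(np.array(pos)-s["position"])/.025,3))
E
python3 -c "
from h import *
plan((.487,-.2955,.22),-85.05)"
```

```text
t 1.77 pos [ 0.4906 -0.2919  0.231 ] F [0.9 1.1 0.1] gap 0.0499 tilt [0.04 0.11]
yawz -84.76 turn units about x 0.058
units in tool axes [ 0.44  -0.156  0.133]
```

{"fn": "servo_tool", "kwargs": {"travel": [[0.44, -0.156, 0.133], [0.8, 0, 0], [0.8, 0, 0], [0.8, 0, 0], [0, 0, 0], [0, 0, 0]], "angular": [[0.06, 0, 0], [0, 0, 0], [0, 0, 0], [0, 0, 0], [0, 0, 0], [0, 0, 0]]}}

```text
clock: 2.27
position: [0.4826, -0.3007, 0.1594]
tool_rot: [0.48, 0.52, -0.48, 0.519]
contact_force: [-0.9, -0.5, 1.6]
finger_gap: 0.0498
```

```bash
python3 - <<'E'
from h import *
from rig import eyes
plan((.487,-.2955,.098),-85.05)
t=eyes.capture("top");s=eyes.capture("scene")
a=crop(t,300,175,100,60,4);b=crop(s,115,130,100,90,4);im=np.zeros((360,800,3),np.uint8);im[:240,:400]=a;im[:,400:]=b;cv2.imwrite("pics/g1.png",im)
E
```

```text
t 2.27 pos [ 0.4826 -0.3007  0.1594] F [-0.9 -0.5  1.6] gap 0.0498 tilt [-0.13  0.06]
yawz -85.47 turn units about x -0.084
units in tool axes [ 2.455  0.197 -0.19 ]
```

View pics/g1.png

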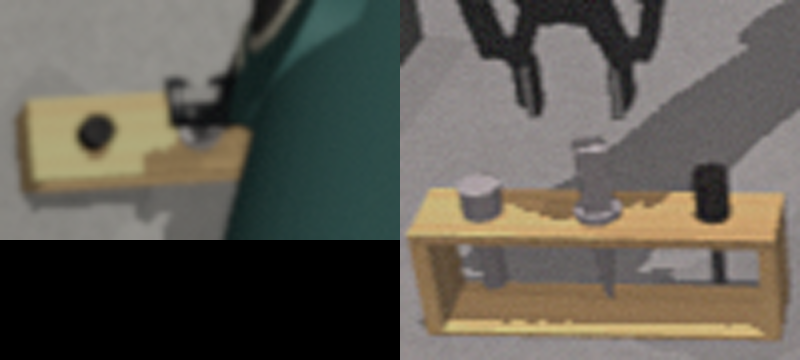

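The picture shows the fingers straddling the pin, both above it and roughly centred (scene crop: fingers at x≈530 and 620, pin at ~590). The last correction was made on a reading taken before the arm had settled, so I'll redo it.

{"fn": "servo_tool", "kwargs": {"travel": [[0, 0, 0], [0, 0, 0], [0, 0, 0]], "angular": [[0, 0, 0], [0, 0, 0], [0, 0, 0]]}}

```text
clock: 2.62
position: [0.4841, -0.3003, 0.161]
tool_rot: [0.48, 0.519, -0.479, 0.52]
contact_force: [0.0, -0.1, 0.5]
finger_gap: 0.0502
```

```bash
python3 -c "
from h import *
plan((.487,-.2955,.098),-85.05)"
```

```text
t 2.62 pos [ 0.4841 -0.3003  0.161 ] F [ 0.  -0.1  0.5] gap 0.0502 tilt [ 0.05 -0.03]
yawz -85.4 turn units about x -0.07
units in tool axes [ 2.519  0.13  -0.186]
```

Correct, descend, settle, then close.

{"fn": "servo_tool", "kwargs": {"travel": [[0, 0.13, -0.186], [0, 0, 0], [0.5, 0, 0], [0.5, 0, 0], [0.5, 0, 0], [0.5, 0, 0], [0.5, 0, 0], [0, 0, 0], [0, 0, 0], [0, 0, 0], [0, 0, 0]], "angular": [[-0.07, 0, 0], [0, 0, 0], [0, 0, 0], [0, 0, 0], [0, 0, 0], [0, 0, 0], [0, 0, 0], [0, 0, 0], [0, 0, 0], [0, 0, 0], [0, 0, 0]]}}

```text
clock: 3.53
position: [0.4871, -0.2954, 0.0984]
tool_rot: [0.478, 0.521, -0.478, 0.521]
contact_force: [-0.4, 0.6, 0.4]
finger_gap: 0.0502
```

{"fn": "servo_tool", "kwargs": {"gripper": 10, "travel": [[0, 0, 0], [0, 0, 0], [0, 0, 0], [0, 0, 0], [0, 0, 0], [0, 0, 0], [0, 0, 0], [0, 0, 0]], "angular": [[0, 0, 0], [0, 0, 0], [0, 0, 0], [0, 0, 0], [0, 0, 0], [0, 0, 0], [0, 0, 0], [0, 0, 0]]}}

```text
clock: 4.2
position: [0.487, -0.2954, 0.0984]
tool_rot: [0.478, 0.521, -0.478, 0.521]
contact_force: [-1.4, 0.7, 6.5]
finger_gap: 0.0226
```

```bash
python3 -c "
from h import *
plan((.487,-.2955,.098),-85.05)"
```

```text
t 4.2 pos [ 0.487  -0.2954  0.0984] F [-1.4  0.7  6.5] gap 0.0226 tilt [ 0.04 -0.03]
yawz -85.05 turn units about x 0.001
units in tool axes [0.017 0.001 0.004]
```

{"fn": "servo_tool", "kwargs": {"travel": [[0, 0, 0], [0, 0, 0], [0, 0, 0], [0, 0, 0]], "angular": [[0, 0, 0], [0, 0, 0], [0, 0, 0], [0, 0, 0]]}}

```text
clock: 4.53
position: [0.4869, -0.2954, 0.0984]
tool_rot: [0.478, 0.521, -0.478, 0.521]
contact_force: [-2.0, 0.5, 6.2]
finger_gap: 0.0227
```

The gap of 22.7 mm against a 20 mm grip suggests the grip's flats are about 8° off the jaws. The earlier crop agrees: the grip edge sits counter-clockwise of the rack edge. I'll reopen, turn and close again.

{"fn": "servo_tool", "kwargs": {"gripper": 40, "travel": [[0, 0, 0], [0, 0, 0], [0, 0, 0], [0, 0, 0], [0, 0, 0], [0, 0, 0], [0, 0, 0]], "angular": [[0, 0, 0], [0, 0, 0], [0, 0, 0], [0, 0, 0], [-0.8, 0, 0], [-0.8, 0, 0], [0, 0, 0]]}}

```text
clock: 5.12
position: [0.4867, -0.2952, 0.0977]
tool_rot: [0.439, 0.554, -0.439, 0.554]
contact_force: [-0.3, 0.2, 0.2]
finger_gap: 0.0397
```

```bash
python3 - <<'E'
from h import *
from rig import eyes
plan((.487,-.2955,.098),-77.05)
s=eyes.capture("scene");cv2.imwrite("pics/g2.png",np.hstack([crop(s,140,145,50,60,8),crop(pickle.load(open("scene0.pkl","rb")),140,145,50,60,8)]))
E
```

```text
t 5.12 pos [ 0.4867 -0.2952  0.0977] F [-0.3  0.2  0.2] gap 0.0397 tilt [-0.    0.01]
yawz -76.84 turn units about x 0.041
units in tool axes [-0.011  0.009  0.013]
```

View pics/g2.png

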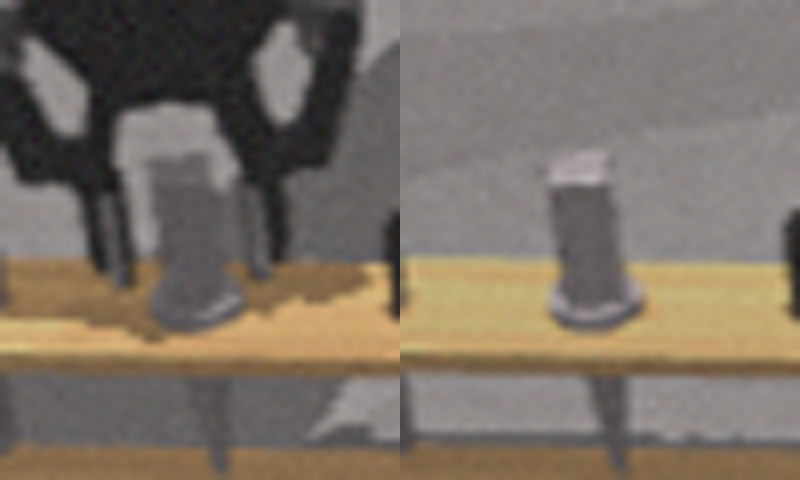

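Left: the pin stands between the fingers (fingertips at x≈120 and 262, pin ≈195), nearly upright. Closing now.

{"fn": "servo_tool", "kwargs": {"gripper": 10, "travel": [[0, 0, 0], [0, 0, 0], [0, 0, 0], [0, 0, 0], [0, 0, 0], [0, 0, 0], [0, 0, 0], [0, 0, 0]], "angular": [[0, 0, 0], [0, 0, 0], [0, 0, 0], [0, 0, 0], [0, 0, 0], [0, 0, 0], [0, 0, 0], [0, 0, 0]]}}

```text
clock: 5.83
position: [0.4868, -0.2953, 0.0979]
tool_rot: [0.441, 0.553, -0.441, 0.553]
contact_force: [-2.2, 0.3, 4.3]
finger_gap: 0.0207
```

{"fn": "servo_tool", "kwargs": {"travel": [[-0.1, 0, 0], [-0.2, 0, 0], [-0.3, 0, 0], [-0.5, 0, 0], [-0.5, 0, 0], [-0.5, 0, 0], [-0.5, 0, 0], [-0.5, 0, 0], [-0.5, 0, 0], [-0.5, 0, 0], [-0.5, 0, 0], [-0.3, 0, 0], [0, 0, 0], [0, 0, 0], [0, 0, 0], [0, 0, 0]], "angular": [[0, 0, 0], [0, 0, 0], [0, 0, 0], [0, 0, 0], [0, 0, 0], [0, 0, 0], [0, 0, 0], [0, 0, 0], [0, 0, 0], [0, 0, 0], [0, 0, 0], [0, 0, 0], [0, 0, 0], [0, 0, 0], [0, 0, 0], [0, 0, 0]]}}

```text
clock: 7.17
position: [0.4864, -0.295, 0.2196]
tool_rot: [0.44, 0.554, -0.44, 0.553]
contact_force: [-0.3, -0.7, -2.6]
finger_gap: 0.0205
```

```bash
python3 - <<'E'
from h import *
plan((.543,.1208,.218),-79.4)
E
```

```text
t 7.17 pos [ 0.4864 -0.295   0.2196] F [-0.3 -0.7 -2.6] gap 0.0205 tilt [-0.06  0.04]
yawz -77.05 turn units about x 0.471
units in tool axes [  0.073   5.934 -15.703]
```

{"fn": "servo_tool", "kwargs": {"travel": [[0, 0, 0], [0, 0.15, -0.44], [0, 0.294, -0.885], [0, 0.294, -0.885], [0, 0.294, -0.885], [0, 0.294, -0.885], [0, 0.294, -0.885], [0, 0.294, -0.885], [0, 0.294, -0.885], [0, 0.294, -0.885], [0, 0.294, -0.885], [0, 0.294, -0.885], [0, 0.294, -0.885], [0, 0.294, -0.885], [0, 0.294, -0.885], [0, 0.294, -0.885], [0, 0.294, -0.885], [0, 0.294, -0.885], [0, 0.294, -0.885], [0, 0.15, -0.44]], "angular": [[0.47, 0, 0], [0, 0, 0], [0, 0, 0], [0, 0, 0], [0, 0, 0], [0, 0, 0], [0, 0, 0], [0, 0, 0], [0, 0, 0], [0, 0, 0], [0, 0, 0], [0, 0, 0], [0, 0, 0], [0, 0, 0], [0, 0, 0], [0, 0, 0], [0, 0, 0], [0, 0, 0], [0, 0, 0], [0, 0, 0]]}}

```text
clock: 8.83
position: [0.5431, 0.124, 0.22]
tool_rot: [0.451, 0.545, -0.451, 0.544]
contact_force: [-0.0, 0.9, -3.1]
finger_gap: 0.0205
```

{"fn": "servo_tool", "kwargs": {"travel": [[0, 0, 0], [0, 0, 0], [0, 0, 0], [0, 0, 0], [0, 0, 0]], "angular": [[0, 0, 0], [0, 0, 0], [0, 0, 0], [0, 0, 0], [0, 0, 0]]}}

```text
clock: 9.25
position: [0.5436, 0.1195, 0.2202]
tool_rot: [0.452, 0.544, -0.452, 0.544]
contact_force: [0.2, 1.0, -4.1]
finger_gap: 0.0205
```

```bash
python3 - <<'E'
from h import *
from rig import eyes
plan((.543,.1208,.195),-79.4)
t=eyes.capture("top");s=eyes.capture("scene");pickle.dump(s,open("s2.pkl","wb"));pickle.dump(t,open("t2.pkl","wb"))
cv2.imwrite("pics/p1.png",np.hstack([crop(t,160,130,95,90,4),crop(s,275,125,100,90,4)]))
E
```

```text
t 9.25 pos [0.5436 0.1195 0.2202] F [ 0.2  1.  -4.1] gap 0.0205 tilt [-0.01 -0.02]
yawz -79.47 turn units about x -0.013
units in tool axes [ 1.01  -0.016 -0.056]
```

View pics/p1.png

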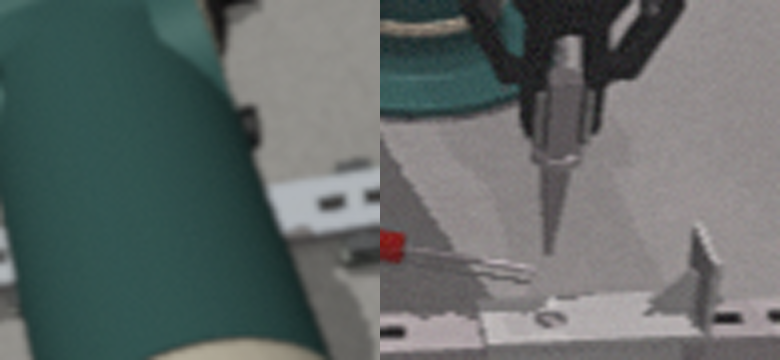

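```bash
python3 - <<'E'
from h import *
s=pickle.load(open("s2.pkl","rb"));im=s["img"]
P=np.array([.5436,.1195,.2202])
C=lambda x,y:(275+(x-380+.5)/4-.5,125+(y+.5)/4-.5)
for dz in(-.083,-.045,-.013,.043): print(dz,"proj",np.round(proj(s,P+[0,0,dz]),2))
print("tip",C(548,254),"collar",C(557,158),"griptop",C(566,40))
print("hole proj of est",proj(s,np.array([.542,.1255,.087])),"seen",C(551,319), proj(s,np.array([.543,.1208,.087])))
# row profile of pin edges
g=im[:,:,0].astype(int)
for r in range(166,190,3): print(r,g[r,306:332])
E
```

```text
-0.083 proj [316.53 188.95]
-0.045 proj [317.7  176.17]
-0.013 proj [318.72 165.02]
0.043 proj [320.58 144.58]
tip (316.625, 188.125) collar (318.875, 164.125) griptop (321.125, 134.625)
hole proj of est [317.39013061 204.89271354] seen (317.375, 204.375) [315.56484314 204.99868726]
166 [138 137 137 137 135 135 134 127 110  94  92  99  97  99 105 104 102 101
 114 130 135 139 137 132 131 140]
169 [137 135 137 133 137 136 134 136 123  93  76  89  89  86  86  88 114 137
 134 140 131 131 139 134 135 135]
172 [132 137 136 136 134 134 132 135 123  92  79  91  86  86  83 111 134 133
 134 137 137 138 133 133 127 136]
175 [132 132 133 134 131 135 132 133 127 105  82  90  92  87  98 124 137 134
 135 135 134 136 133 133 134 134]
178 [135 136 135 136 131 135 134 133 125  97  82  88  89  88 113 134 138 135
 138 137 137 136 138 136 134 133]
181 [135 130 137 135 137 134 137 132 134 114  82  90  86 109 131 133 133 135
 135 136 135 136 139 138 141 138]
184 [140 135 135 138 131 134 134 134 134 120  93  85 102 132 140 138 138 139
 136 134 133 135 139 137 137 133]
187 [144 138 139 139 135 134 142 138 139 124  92  94 121 140 140 138 141 139
 137 140 135 137 139 142 138 139]
```

{"fn": "servo_tool", "kwargs": {"travel": [[0.4, 0, -0.05], [0.5, 0, 0], [0.5, 0, 0], [0.3, 0, 0], [0.1, 0, 0], [0, 0, 0], [0, 0, 0], [0, 0, 0], [0, 0, 0]], "angular": [[0, 0, 0], [0, 0, 0], [0, 0, 0], [0, 0, 0], [0, 0, 0], [0, 0, 0], [0, 0, 0], [0, 0, 0], [0, 0, 0]]}}

```text
clock: 10.1
position: [0.5437, 0.1218, 0.1758]
tool_rot: [0.452, 0.544, -0.451, 0.544]
contact_force: [-0.4, 0.2, -3.3]
finger_gap: 0.0207
```

{"fn": "servo_tool", "kwargs": {"travel": [[0.1, 0, 0], [0.1, 0, 0], [0.1, 0, 0], [0.1, 0, 0], [0.1, 0, 0], [0, 0, 0], [0, 0, 0]], "angular": [[0, 0, 0], [0, 0, 0], [0, 0, 0], [0, 0, 0], [0, 0, 0], [0, 0, 0], [0, 0, 0]]}}

```text
clock: 10.68
position: [0.5433, 0.1217, 0.1626]
tool_rot: [0.452, 0.544, -0.452, 0.544]
contact_force: [-0.4, 0.3, -3.6]
finger_gap: 0.0207
```

{"fn": "servo_tool", "kwargs": {"travel": [[0.08, 0, 0], [0.08, 0, 0], [0.08, 0, 0], [0.08, 0, 0], [0.08, 0, 0], [0, 0, 0], [0, 0, 0]], "angular": [[0, 0, 0], [0, 0, 0], [0, 0, 0], [0, 0, 0], [0, 0, 0], [0, 0, 0], [0, 0, 0]]}}

```text
clock: 11.27
position: [0.5434, 0.1217, 0.1527]
tool_rot: [0.452, 0.544, -0.452, 0.544]
contact_force: [1.0, -0.5, -3.6]
finger_gap: 0.021
```

{"fn": "servo_tool", "kwargs": {"travel": [[0.06, 0, 0], [0.06, 0, 0], [0.06, 0, 0], [0.06, 0, 0], [0, 0, 0], [0, 0, 0]], "angular": [[0, 0, 0], [0, 0, 0], [0, 0, 0], [0, 0, 0], [0, 0, 0], [0, 0, 0]]}}

```text
clock: 11.77
position: [0.5434, 0.1216, 0.1467]
tool_rot: [0.452, 0.544, -0.452, 0.544]
contact_force: [-0.1, -0.6, -3.4]
finger_gap: 0.0208
```

{"fn": "servo_tool", "kwargs": {"travel": [[0, 0, 0.04], [0, 0, 0.04], [0, 0, 0.04], [0, 0, 0], [0, 0, 0], [0, 0, 0]], "angular": [[0, 0, 0], [0, 0, 0], [0, 0, 0], [0, 0, 0], [0, 0, 0], [0, 0, 0]]}}

```text
clock: 12.27
position: [0.544, 0.1193, 0.1469]
tool_rot: [0.452, 0.544, -0.451, 0.544]
contact_force: [0.1, 5.2, -3.7]
finger_gap: 0.0207
```

{"fn": "servo_tool", "kwargs": {"travel": [[0, 0, 0.03], [0, 0, 0.03], [0, 0, 0.03], [0, 0, 0.03], [0, 0, 0], [0, 0, 0]], "angular": [[0, 0, 0], [0, 0, 0], [0, 0, 0], [0, 0, 0], [0, 0, 0], [0, 0, 0]]}}

```text
clock: 12.77
position: [0.5449, 0.1173, 0.1471]
tool_rot: [0.452, 0.544, -0.451, 0.544]
contact_force: [2.7, 9.0, -4.6]
finger_gap: 0.0199
```

{"fn": "servo_tool", "kwargs": {"travel": [[0, 0.04, 0], [0.05, 0, 0], [0.05, 0, 0], [0.05, 0, 0], [0.05, 0, 0], [0, 0, 0], [0, 0, 0]], "angular": [[0, 0, 0], [0, 0, 0], [0, 0, 0], [0, 0, 0], [0, 0, 0], [0, 0, 0], [0, 0, 0]]}}

```text
clock: 13.35
position: [0.5457, 0.1176, 0.1422]
tool_rot: [0.452, 0.544, -0.451, 0.544]
contact_force: [-0.5, 10.2, -0.6]
finger_gap: 0.019
```

{"fn": "servo_tool", "kwargs": {"travel": [[0.05, 0, 0.01], [0.05, 0, 0.01], [0.05, 0, 0.01], [0.05, 0, 0], [0.05, 0, 0], [0.05, 0, 0], [0, 0, 0], [0, 0, 0]], "angular": [[0, 0, 0], [0, 0, 0], [0, 0, 0], [0, 0, 0], [0, 0, 0], [0, 0, 0], [0, 0, 0], [0, 0, 0]]}}

```text
clock: 14.02
position: [0.546, 0.1169, 0.1348]
tool_rot: [0.452, 0.544, -0.451, 0.544]
contact_force: [0.4, 10.1, -0.9]
finger_gap: 0.0194
```

{"fn": "servo_tool", "kwargs": {"travel": [[0.05, 0, 0], [0.05, 0, 0], [0.05, 0, 0], [0.05, 0, 0], [0.05, 0, 0], [0.05, 0, 0], [0.05, 0, 0], [0.05, 0, 0], [0, 0, 0], [0, 0, 0]], "angular": [[0, 0, 0], [0, 0, 0], [0, 0, 0], [0, 0, 0], [0, 0, 0], [0, 0, 0], [0, 0, 0], [0, 0, 0], [0, 0, 0], [0, 0, 0]]}}

```text
clock: 14.85
position: [0.5461, 0.1169, 0.1248]
tool_rot: [0.452, 0.544, -0.45, 0.544]
contact_force: [1.4, 9.7, -0.7]
finger_gap: 0.0194
```

{"fn": "servo_tool", "kwargs": {"travel": [[0.05, 0, 0], [0.05, 0, 0], [0.05, 0, 0], [0.05, 0, 0], [0.05, 0, 0], [0, 0, 0], [0, 0, 0]], "angular": [[0, 0, 0], [0, 0, 0], [0, 0, 0], [0, 0, 0], [0, 0, 0], [0, 0, 0], [0, 0, 0]]}}

```text
clock: 15.43
position: [0.5461, 0.1169, 0.1186]
tool_rot: [0.452, 0.544, -0.45, 0.544]
contact_force: [1.4, 10.9, 0.1]
finger_gap: 0.019
```

{"fn": "servo_tool", "kwargs": {"travel": [[0.05, 0, 0], [0.05, 0, 0], [0.05, 0, 0], [0, 0, 0], [0, 0, 0]], "angular": [[0, 0, 0], [0, 0, 0], [0, 0, 0], [0, 0, 0], [0, 0, 0]]}}

```text
clock: 15.85
position: [0.5461, 0.1169, 0.1148]
tool_rot: [0.452, 0.544, -0.45, 0.544]
contact_force: [1.4, 10.5, -1.4]
finger_gap: 0.0194
```

{"fn": "servo_tool", "kwargs": {"travel": [[0.05, 0, 0], [0.05, 0, 0], [0, 0, 0], [0, 0, 0]], "angular": [[0, 0, 0], [0, 0, 0], [0, 0, 0], [0, 0, 0]]}}

```text
clock: 16.18
position: [0.5461, 0.1168, 0.1123]
tool_rot: [0.452, 0.544, -0.451, 0.544]
contact_force: [0.7, 9.7, -1.7]
finger_gap: 0.0194
```

{"fn": "servo_tool", "kwargs": {"travel": [[0.05, 0, 0], [0.05, 0, 0], [0, 0, 0], [0, 0, 0]], "angular": [[0, 0, 0], [0, 0, 0], [0, 0, 0], [0, 0, 0]]}}

```text
clock: 16.52
position: [0.5462, 0.1167, 0.1098]
tool_rot: [0.452, 0.544, -0.451, 0.544]
contact_force: [2.1, 10.0, -0.9]
finger_gap: 0.0195
```

{"fn": "servo_tool", "kwargs": {"travel": [[0.05, 0, 0], [0.05, 0, 0], [0, 0, 0], [0, 0, 0]], "angular": [[0, 0, 0], [0, 0, 0], [0, 0, 0], [0, 0, 0]]}}

```text
clock: 16.85
position: [0.5462, 0.1166, 0.1073]
tool_rot: [0.452, 0.544, -0.451, 0.544]
contact_force: [1.7, 9.2, -1.4]
finger_gap: 0.0192
```

{"fn": "servo_tool", "kwargs": {"travel": [[0.05, 0, 0], [0.05, 0, 0], [0.05, 0, 0], [0, 0, 0], [0, 0, 0]], "angular": [[0, 0, 0], [0, 0, 0], [0, 0, 0], [0, 0, 0], [0, 0, 0]]}}

```text
clock: 17.27
position: [0.5462, 0.1166, 0.1036]
tool_rot: [0.452, 0.544, -0.451, 0.544]
contact_force: [2.7, 9.1, -1.1]
finger_gap: 0.0195
```

{"fn": "servo_tool", "kwargs": {"travel": [[0.04, 0, 0], [0.04, 0, 0], [0, 0, 0], [0, 0, 0]], "angular": [[0, 0, 0], [0, 0, 0], [0, 0, 0], [0, 0, 0]]}}

```text
clock: 17.6
position: [0.5462, 0.1166, 0.1016]
tool_rot: [0.452, 0.544, -0.451, 0.544]
contact_force: [1.8, 9.6, -0.3]
finger_gap: 0.0195
```

{"fn": "servo_tool", "kwargs": {"travel": [[0.04, 0, 0], [0.04, 0, 0], [0, 0, 0], [0, 0, 0]], "angular": [[0, 0, 0], [0, 0, 0], [0, 0, 0], [0, 0, 0]]}}

```text
clock: 17.93
position: [0.5464, 0.1167, 0.1001]
tool_rot: [0.452, 0.544, -0.45, 0.545]
contact_force: [0.1, 9.4, 8.5]
finger_gap: 0.0194
```

{"fn": "servo_tool", "kwargs": {"travel": [[0.02, 0, 0], [0.02, 0, 0], [0, 0, 0], [0, 0, 0]], "angular": [[0, 0, 0], [0, 0, 0], [0, 0, 0], [0, 0, 0]]}}

```text
clock: 18.27
position: [0.5467, 0.1169, 0.1]
tool_rot: [0.452, 0.544, -0.45, 0.545]
contact_force: [-6.4, 8.0, 22.9]
finger_gap: 0.0192
```

{"fn": "servo_tool", "kwargs": {"travel": [[-0.02, -0.02, -0.03], [0, 0, -0.03], [0, 0, 0], [0, 0, 0]], "angular": [[0, 0, 0], [0, 0, 0], [0, 0, 0], [0, 0, 0]]}}

```text
clock: 18.6
position: [0.5465, 0.117, 0.1]
tool_rot: [0.453, 0.543, -0.451, 0.545]
contact_force: [1.9, 2.8, 13.3]
finger_gap: 0.0191
```

```bash
python3 - <<'E'
from h import *
from rig import eyes
plan((.543,.1208,.195),-79.4)
s=eyes.capture("scene")
cv2.imwrite("pics/p2.png",crop(s,275,145,100,75,8))
E
```

```text
t 18.6 pos [0.5465 0.117  0.1   ] F [ 1.9  2.8 13.3] gap 0.0191 tilt [0.2  0.03]
yawz -79.39 turn units about x 0.002
units in tool axes [-3.798 -0.095 -0.175]
```

View pics/p2.png

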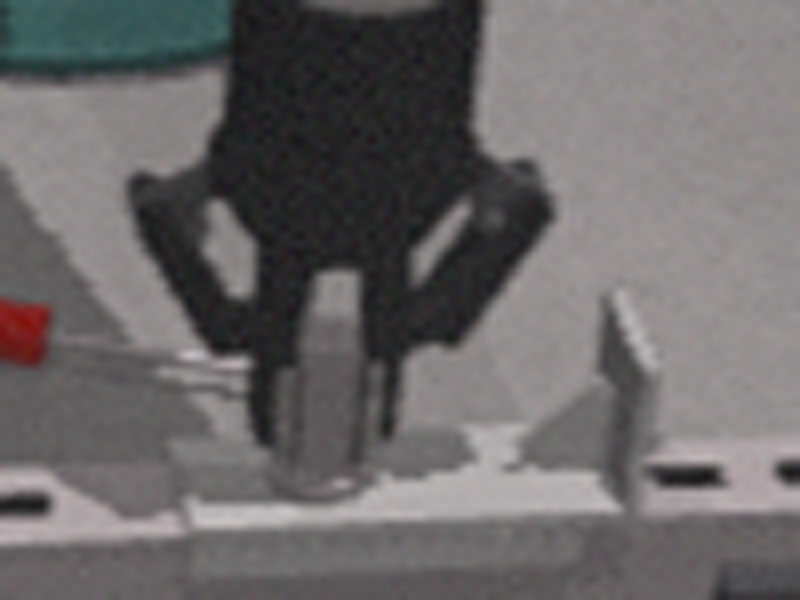

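The collar sits on the foot (~(322,490)) and the pin is upright. I'll release it, let it settle, and lift straight up.

{"fn": "servo_tool", "kwargs": {"gripper": 45, "travel": [[0, 0, 0], [0, 0, 0], [0, 0, 0], [0, 0, 0], [0, 0, 0], [0, 0, 0], [0, 0, 0], [0, 0, 0]], "angular": [[0, 0, 0], [0, 0, 0], [0, 0, 0], [0, 0, 0], [0, 0, 0], [0, 0, 0], [0, 0, 0], [0, 0, 0]]}}

```text
clock: 19.32
position: [0.5449, 0.1166, 0.0985]
tool_rot: [0.452, 0.544, -0.452, 0.544]
contact_force: [1.0, 0.6, -0.4]
finger_gap: 0.0449
```

{"fn": "servo_tool", "kwargs": {"travel": [[-0.2, 0, 0], [-0.4, 0, 0], [-0.6, 0, 0], [-0.6, 0, 0], [-0.6, 0, 0], [-0.6, 0, 0], [-0.6, 0, 0], [-0.6, 0, 0], [-0.6, 0, 0], [0, 0, 0.8], [0, 0, 0.9], [0, 0, 0.9], [0, 0, 0.9], [0, 0, 0.9], [0, 0, 0.9], [0, 0, 0.9], [0, 0, 0.5], [0, 0, 0], [0, 0, 0], [0, 0, 0]], "angular": [[0, 0, 0], [0, 0, 0], [0, 0, 0], [0, 0, 0], [0, 0, 0], [0, 0, 0], [0, 0, 0], [0, 0, 0], [0, 0, 0], [0, 0, 0], [0, 0, 0], [0, 0, 0], [0, 0, 0], [0, 0, 0], [0, 0, 0], [0, 0, 0], [0, 0, 0], [0, 0, 0], [0, 0, 0], [0, 0, 0]]}}

```text
clock: 20.98
position: [0.5756, -0.0467, 0.2189]
tool_rot: [0.452, 0.544, -0.451, 0.544]
contact_force: [0.2, 0.7, 0.8]
finger_gap: 0.045
```

```bash
python3 - <<'E'
from h import *
from rig import eyes
plan((.543,.1208,.195),-79.4)
s=eyes.capture("scene");t=eyes.capture("top")
cv2.imwrite("pics/p3.png",np.vstack([crop(s,285,150,100,60,6)[:360,:598],crop(t,143,163,133,50,6)[:230,100:698]]))
E
```

```text
t 20.98 pos [ 0.5756 -0.0467  0.2189] F [0.2 0.7 0.8] gap 0.045 tilt [0.01 0.03]
yawz -79.33 turn units about x 0.015
units in tool axes [ 0.959 -0.043 -6.824]
```

View pics/p3.png

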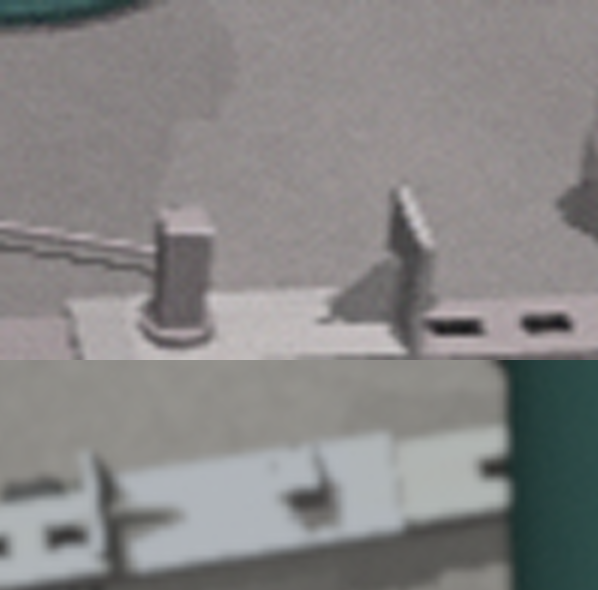

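The pin stands upright with its collar flat on the foot (scene crop ~(178,330)), and the gripper is clear. Handing in.

```bash
python3 -c "
from rig import manip; print(manip.sign_off())"
```

```text
the job is handed in; nothing more can be done
None
```

The drift pin is standing in the bracket foot with its collar down on it, and the job is handed in at about 21 s on the clock.

- **Grasp:** My first grip read 22.7 mm on the 20 mm grip, so the jaws were about 8° off the flats. I reopened, turned the jaws and gripped again at 20.7 mm.
- **Driving:** Both views showed the strut hole lying away from the flange. I went in through the crescent, moved sideways towards the strut hole with the foot sliding at about 10 N, and followed the pin down.
- **Forces:** The highest reading was about 24 N total, when the collar met the foot. I took readings only at the end of each move, so a brief higher peak in between would not show.
- **Last checks:** The collar touched at TCP z = 0.100 m, as worked out beforehand. After I let go and backed off, the scene image showed the pin upright with its collar flat on the foot, and the arm was touching nothing. I did not move the other pins or the things on the bench.
- **Disagreements:** My camera estimate of the hole line was about 2 mm off across the strut; I noticed it from the side force and corrected it during insertion. In the final top view the pin was hard to make out, so that check rests on the scene camera and the contact height.

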